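# Nest the sample cups at the test bench

### The job

Put the steel sample cups away as a nest: stand the narrow handled cup inside the low, shallow handled pan, lowering it gently until it stands upright on the pan's floor, and turn it so that the two handles point to opposite sides and clear each other. Leave the pan standing where it is, and leave the tall wide cup alone.

Things in the scene. Friction and masses are not known exactly. Their poses are not given: they have to be found in the camera images.
- pan: Low, shallow round steel pan, loose, about 0.4 kg: outer diameter 84, height 42, inner diameter 76, floor 4 thick. Its bar handle (10 round) leaves the wall along +x, rises to 70 above the bench at 62 from the axis, then runs level to 112 from the axis; at the start it points away from the robot within 30 degrees. Origin: centre of the underside, z up. All in mm.
- cup: Narrow round steel cup, loose, about 0.14 kg, open side up, left or right of the pan: outer diameter 54, height 80, wall 3. Level bar handle (10 round) along +x, centre 62 above the underside, out to 88 from the axis. Origin: centre of the underside, z up. Nested, its top 42 stand above the pan's rim and can be held there across the outside, square to its handle. All in mm.
- cup_handle_end (a point): The end of the narrow cup's handle: 88 mm from the cup's axis along its +x, 62 mm above its underside.
- tall: Tall wide round steel cup, a bystander to leave alone, loose, about 0.3 kg, on the other side of the pan from the narrow cup: outer diameter 92 mm (too wide for the pan), height 80 mm, level bar handle along +x, 62 mm up, out to 110 mm from the axis. Origin: centre of the underside, z up.
Things that resemble listed ones, but are neither listed nor needed, are in the scene too. What is shaped like the pan but turquoise is not meant. What is shaped like the cup but blue or purple is not meant.

How it is judged:
By the outcome, as a careful person would: the job done as asked, in the order asked, and still so for the second after the job is handed in, with the robot touching nothing.
It also fails if it takes over 35 s, if anything falls off the work surface, if the arm or the gripper's body presses on something with over 40 N, if the wrist force passes 120 N, or if a joint passes its speed limit or range.

### The arm

A 7-joint arm with a two-finger parallel gripper is mounted at the origin on the work surface. World frame = base frame: x ahead of the robot, y to its left, z up, the work surface at z = 0. Lengths are in m, angles in rad, forces in N, time in s.
With the tool pointing down it reaches from about 0.425 to 0.875 m from the base axis. Payload 4.7 kg.
Tool frame: the origin (TCP) lies at the very end of the fingers, on their centre line; the grasp point (between the pads) lies behind it (ctrl.tcp_to_grasp is the y of the grasp point in the tool frame, in m); y points along the fingers, x is the direction in which the jaws open and shut, and the axes are right-handed (so a half turn about y gives the same grasp; the last joint's range is limited). The gripper opens to 87 mm and grips with 3 to 60 N. Pads are 19 mm wide; open, the fingers measure 117 mm over their backs; the gripper's body (75 mm by 190 mm) begins 51 mm behind the grasp point.
Start: joints at [-1.174, 0.321, -0.07, 1.45, 0.023, 1.371, -0.057], TCP at [0.243, 0.603, 0.223] pointing down, gripper open.
Joint ranges: [-2.86, 2.86], [-0.3, 2.09], [-1.38, 1.24], [0.06, 2.45], [-1.56, 4.7], [0.09, 2.05], [-2.69, 2.69]. Speed limits (rad/s): [2.57, 2.57, 3.14, 3.14, 3.14, 3.14, 3.14].

### API

Orientations are given as a rotation vector (axis times angle).
In Python, from bench import ctrl, get_image, workorder gives the robot as it stands.
- The arm moves only by the tool drive_tool, never from a script. Its argument "increments" is text: rows parted by semicolons, each of 5 numbers parted by spaces: the shift along the tool's x, y, z in mm, then the turn about the tool's y in degrees, then the closure in counts, from 0 (fully open) to 255 (shut). In form: tx ty tz yaw fingers; .... A call has 1 to 20 rows; each row shifts and turns the commanded pose from where the row before left it, along the tool's axes as they then stand; what a row does not reach is not made up. A row lasts 1/8 s, in which the tool goes at most 62.5 mm and 10.7 degrees, less where a joint would pass 70% of its speed; a pose out of reach is approached as far as the arm can. A call is refused whole if a number of a shift passes 62.5 or a number of a turn 10.7, either way. A call with a gripper value outside its range is refused whole. The fingers move at their own pace and stop on an object; "squeeze" is the grip in N (left out, the last holds). Time passes only in rows, so rows that do not move let the fingers close. It gives the time, the measured TCP pose, the force and the opening at its end, in the units of the state.
- ctrl.get_state(): the state, without advancing time (a new reading comes with each control period).
- get_image(name): name is "side" or "top"; returns a dict with "img" (384x512x3 uint8, red, green, blue), "mtx" (3x3 intrinsics, pixels), "k1" (the pictures are not rectified: a ray, as slopes to the right and down, at radius r is drawn at 1 + k1 r^2 times it, then the intrinsics apply), "camera_from_world" (4x4, takes a point from world to camera coordinates). Camera axes: x right, y up, looking along -z (the intrinsics and any distortion apply to the point x, -y, -z); pixel columns grow to the right and rows downward; lengths in m; the calibration is good to about 2 mm. A picture is of the moment at which its call begins. There is no depth.
- workorder.close_job(): hands the job in, once; it reports no verdict.
The state is a dict: "time": time; "joint_positions": joint angles; "qd": joint speeds; "joint_torque": joint torques, N m; "position": TCP position; "tool_rot": TCP orientation; "ft_force": force on the tool from outside, world axes, zero at the start; "torque": the same for the moment, N m; "grip_width": opening from 0.0 (shut) to 1.0 (fully open).
Only numpy, scipy, OpenCV 4.12 (cv2) and the standard library are available. Lean on these libraries where they do the work, as an engineer would, in place of code of your own. Each camera call takes 0.05 s, during which the arm holds its last target.

## Working session

There is one attempt and no reset: what is moved stays moved. The work goes in short steps, Python scripts to look and compute and a tool call to move; the robot and the scene stay as the last step left them, time stands still between calls to the robot, and variables do not carry over. Pictures are saved under pics/ and viewed, and the job is handed in when it is done.

Besides the shell and the picture viewer there is one more tool, called after "Call:" as name(argument=value, ...) on one line, values as JSON. drive_tool: Moves the arm, as the interface text tells. Its arguments: {"type":"object","properties":{"increments":{"type":"string"},"squeeze":{"type":"number"}},"required":["increments"]}

```bash
mkdir -p pics; ls; python3 - <<'E'
from bench import ctrl,get_image,workorder
import cv2,numpy as np
print(ctrl.get_state(), ctrl.tcp_to_grasp)
for n in("side","top"):
    d=get_image(n); cv2.imwrite(f"pics/{n}0.png",d["img"][...,::-1]); print(n,d["mtx"],d["k1"],d["camera_from_world"])
    np.savez(f"{n}0.npz",**d)
E
```

```text
pics
{'time': 0.0, 'joint_positions': array([-1.1739283 ,  0.32181209, -0.07011885,  1.4517003 ,  0.02258456,
        1.37081804, -0.05691058]), 'qd': array([ 1.81973771e-04,  1.48399450e-03,  1.24057273e-03, -8.08062004e-06,
        1.18551010e-03, -1.23649502e-03,  1.37320945e-04]), 'joint_torque': array([-3.50086236e-05, -4.91299975e+01, -4.04041819e-01, -3.12521768e+01,
       -6.39515393e-02,  4.39902884e-02,  1.88663735e-04]), 'position': array([0.24257578, 0.60241993, 0.22145618]), 'tool_rot': array([-1.36747755, -0.92168448,  0.92427815]), 'ft_force': array([-0.54417329, -0.71672827, -0.49211953]), 'torque': array([ 0.00167487,  0.00630606, -0.04920773]), 'grip_width': 1.0000141195626329} -0.0187
side [[362.71633897   0.         260.93202706]
 [  0.         362.71633897 192.55286357]
 [  0.           0.           1.        ]] -0.11521599382884914 [[ 0.77843332 -0.62766576  0.00878986 -0.34648923]
 [ 0.46483234  0.58578426  0.66391845 -0.31404384]
 [-0.42186784 -0.51273043  0.74775333 -0.99477996]
 [ 0.          0.          0.          1.        ]]
top [[353.31750132   0.         255.47511765]
 [  0.         353.31750132 188.25890038]
 [  0.           0.           1.        ]] -0.001318179524571532 [[ 0.02829629 -0.99957668 -0.00676688  0.0341205 ]
 [ 0.99575976  0.02759415  0.08775567 -0.49546183]
 [-0.0875318  -0.00922135  0.99611904 -0.99082539]
 [ 0.          0.          0.          1.        ]]
```

View pics/side0.png

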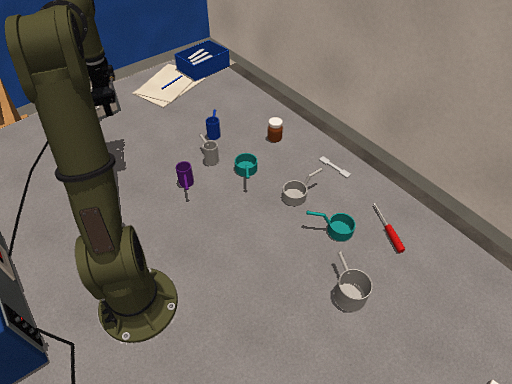

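View pics/top0.png

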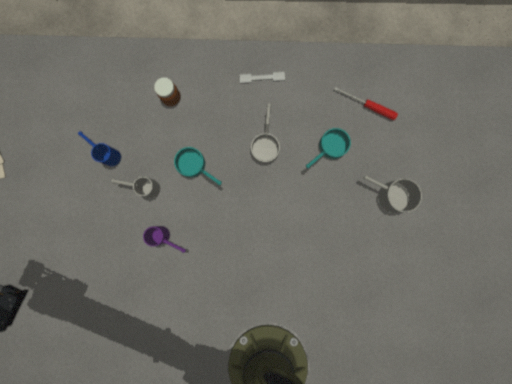

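The top view shows several candidates:
- **Pans:** steel at (265,148), turquoise at (190,162) and (335,143). The steel one is meant.
- **Narrow cups:** steel at (144,186), blue at (105,154), purple at (157,236). The steel one is meant.
- **Tall wide cup:** (403,195), left alone.

I'll confirm with a crop and measure.

```bash
cat > h.py <<'E'
import cv2,numpy as np
def ray(d,px):
    K=np.array(d["mtx"]);k=float(d["k1"])
    p=cv2.undistortPoints(np.array(px,float).reshape(-1,1,2),K,np.array([k,0,0,0,0.])).reshape(-1,2)
    T=np.array(d["camera_from_world"]);R=T[:3,:3];c=-R.T@T[:3,3]
    dr=np.c_[p[:,0],-p[:,1],-np.ones(len(p))]@R
    return c,dr
def onplane(d,px,z):
    c,dr=ray(d,px); return c+dr*((z-c[2])/dr[:,2])[:,None]
def proj(d,X):
    T=np.array(d["camera_from_world"]);q=np.atleast_2d(X)@T[:3,:3].T+T[:3,3]
    q=q*[1,-1,-1]
    return cv2.projectPoints(q.reshape(-1,1,3),np.zeros(3),np.zeros(3),np.array(d["mtx"]),np.array([float(d["k1"]),0,0,0,0.]))[0].reshape(-1,2)
E
python3 - <<'E'
import cv2,numpy as np
from h import *
d={n:np.load(f"{n}0.npz") for n in("side","top")}
t=d["top"]["img"][...,::-1];s=d["side"]["img"][...,::-1]
def c(im,x,y,w,h): return cv2.resize(im[y:y+h,x:x+w],(400,300),interpolation=cv2.INTER_CUBIC)
a=np.hstack([c(t,104,160,60,45),c(t,230,97,80,60)]);b=np.hstack([c(s,182,122,60,45),c(s,265,152,80,60)])
cv2.imwrite("pics/crop0.png",np.vstack([a,b]))
E
```

```text
(no output)
```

View pics/crop0.png

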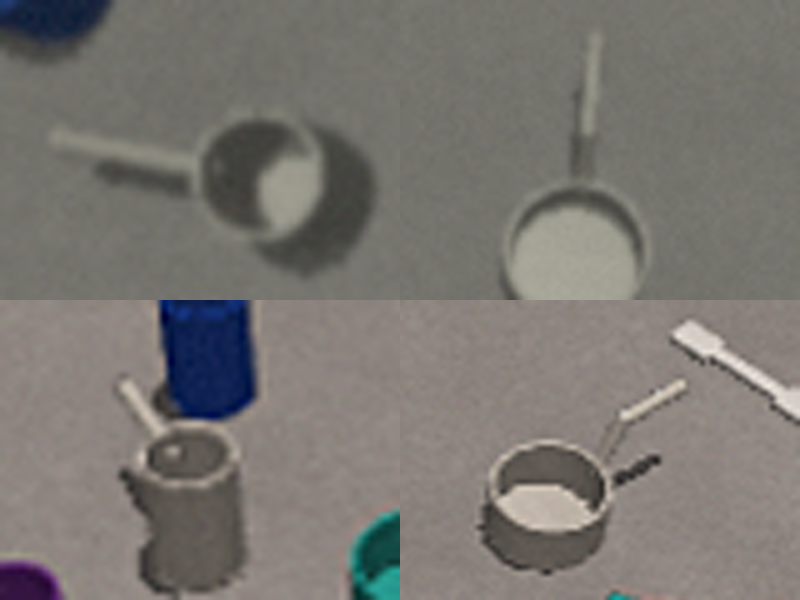

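The crop confirms both targets. The grey cup has its rim at about top (143,187) and handle end at (111,180). The grey pan with the bent handle has its rim at about top (265,149) and handle tip at (269,104). Now I'll fit the rims.

```bash
python3 - <<'E'
import cv2,numpy as np
from h import *
d={n:np.load(f"{n}0.npz") for n in("side","top")}
out=[]
for n,obj,c,r,z,D in [("top","cup",(143.3,186.7),13,.08,54),("top","pan",(265,148.5),19,.042,84),("side","cup",(210,146),13,.08,54),("side","pan",(294,188.5),18,.042,84)]:
    g=cv2.cvtColor(d[n]["img"],cv2.COLOR_RGB2GRAY).astype(np.float32); g=cv2.GaussianBlur(g,(0,0),.6)
    # radial scan in world plane for rim bright ridge: brightness along rays from centre
    w0=onplane(d[n],[c],z)[0]
    for it in range(4):
        pts=[];ths=np.linspace(0,2*np.pi,72,endpoint=False);rr=np.linspace(D/2e3-.009,D/2e3+.006,46)
        for th in ths:
            X=np.c_[w0[0]+rr*np.cos(th),w0[1]+rr*np.sin(th),np.full(46,z)]
            p=proj(d[n],X).astype(np.float32)
            v=cv2.remap(g,p[:,:1],p[:,1:],cv2.INTER_LINEAR).ravel()
            i=v.argmax()
            if 0<i<45: pts.append(X[i,:2])
        pts=np.array(pts)
        # robust circle fit
        m=np.ones(len(pts),bool)
        for k in range(8):
            A=np.c_[2*pts[m],np.ones(m.sum())];s=np.linalg.lstsq(A,(pts[m]**2).sum(1),rcond=None)[0]
            R=np.sqrt(s[2]+s[0]**2+s[1]**2);e=abs(np.hypot(*(pts-s[:2]).T)-R);m=e<max(.0015,1.5*np.median(e))
        w0=np.r_[s[:2],z]
    print(n,obj,np.round(s[:2],4),"R",round(R*1e3,1),m.sum(),len(pts),"expect mid-wall",D/2-(1.5 if obj=="cup" else 2))
# handle ends
t=d["top"]
print("cup hend top",onplane(t,[(111.7,180.3)],.062)); print("cup hend side",onplane(d["side"],[(182+122/6.667,122+80/6.667)],.062))
print("pan hend top",onplane(t,[(230+195/5,97+36/5)],.07)); print("side",onplane(d["side"],[(265+285/5,152+82/5)],.07))
for p,z in [((403,195),.08),((190,162),.042),((335,143),.042),((100,152),.08),((155,235),.08)]: print(p,onplane(t,[p],z)[0].round(3))
from scipy.spatial.transform import Rotation as Rn
from bench import ctrl
print(Rn.from_rotvec(ctrl.get_state()["tool_rot"]).as_matrix().round(3))
E
```

```text
top cup [0.4879 0.356 ] R 26.3 42 55 expect mid-wall 25.5
top pan [0.6117 0.0244] R 40.7 34 35 expect mid-wall 40.0
side cup [0.4908 0.3572] R 26.4 54 70 expect mid-wall 25.5
side pan [0.6161 0.0275] R 37.9 46 72 expect mid-wall 40.0
cup hend top [[0.50186309 0.44579027 0.062     ]]
cup hend side [[0.50644558 0.45026261 0.062     ]]
pan hend top [[0.72626278 0.01650285 0.07      ]]
side [[0.73334405 0.01878954 0.07      ]]
(403, 195) [ 0.482 -0.35   0.08 ]
(190, 162) [0.562 0.235 0.042]
(335, 143) [ 0.628 -0.174  0.042]
(100, 152) [0.577 0.475 0.08 ]
(155, 235) [0.356 0.313 0.08 ]
[[ 0.373 -0.001 -0.928]
 [ 0.928 -0.002  0.373]
 [-0.002 -1.    -0.   ]]
```

Both views agree to about 3 mm:
- **Cup:** at about (0.4895, 0.3566), handle at about 81°.
- **Pan:** at about (0.6135, 0.026), handle at about -4°.

The jaws need to sit at about -9° for the pick, and the cup then turns by about +95°. I'll turn the tool first.

Call:
drive_tool(increments="0 0 0 9.6 0;0 0 0 9.6 0;0 0 0 9.6 0;0 0 0 9.6 0;0 0 0 9.6 0;0 0 0 9.6 0;0 0 0 9.6 0;0 0 0 9.6 0;0 0 0 0 0", squeeze=15)

```text
time: 1.23
position: [0.2427, 0.6027, 0.222]
tool_rot: [-1.569, 0.118, -0.118]
ft_force: [0.3, 0.5, -0.2]
grip_width: 1.0
```

```bash
cat >> h.py <<'E'
from scipy.spatial.transform import Rotation as Rn
def need(target,st):
    M=Rn.from_rotvec(st["tool_rot"]).as_matrix();p=st["position"]
    print("t",round(st["time"],2),"pos",p.round(4),"jaw",np.degrees(np.arctan2(M[1,0],M[0,0])).round(2),"tilt",(M[:,1]).round(3),"F",st["ft_force"].round(1),"w",round(st["grip_width"]*87,1))
    print("tool shift mm",((np.array(target)-p)@M*1e3).round(1), "q",st["joint_positions"].round(2))
E
python3 -c "
from h import *;from bench import ctrl
need([.4895,.3566,.16],ctrl.get_state())"
```

```text
t 1.23 pos [0.2427 0.6027 0.222 ] jaw -8.62 tilt [-0.    -0.001 -1.   ] F [ 0.3  0.5 -0.2] w 87.0
tool shift mm [ 281.    62.2 -206.2] q [-1.31  0.32  0.1   1.46 -0.03  1.37 -1.36]
```

Call:
drive_tool(increments="28 6 -21 0 0;28 6 -21 0 0;28 6 -21 0 0;28 6 -21 0 0;28 6 -21 0 0;28 6 -21 0 0;28 6 -21 0 0;28 6 -20 0 0;28 7 -20 0 0;29 7 -20 0 0;0 0 0 0 0;0 0 0 0 0")

```text
time: 2.72
position: [0.4885, 0.3563, 0.1604]
tool_rot: [-1.567, 0.119, -0.117]
ft_force: [-0.0, -0.0, 0.0]
grip_width: 0.999
```

```bash
python3 - <<'E'
from h import *;from bench import ctrl,get_image
need([.4895,.3566,.052],ctrl.get_state())
ims=[get_image(n)["img"][...,::-1] for n in("top","side")]
cv2.imwrite("pics/a1.png",np.hstack([cv2.resize(ims[0][140:230,80:200],(400,300),interpolation=2),cv2.resize(ims[1][70:190,140:300],(400,300),interpolation=2)]))
E
```

```text
t 2.73 pos [0.4885 0.3563 0.1604] jaw -8.6 tilt [-0.001  0.    -1.   ] F [-0. -0.  0.] w 86.9
tool shift mm [  1.  108.4   0.4] q [-0.92  0.26  0.29  1.66 -0.08  1.23 -0.76]
```

View pics/a1.png

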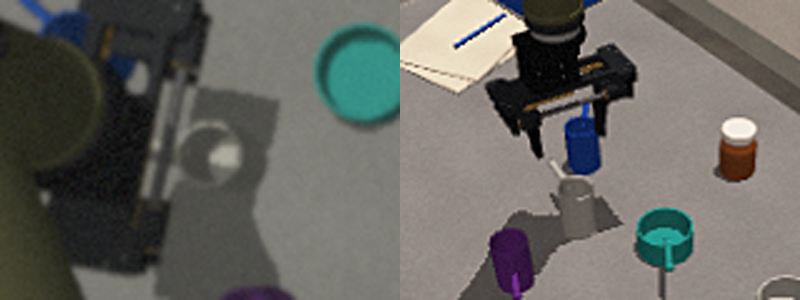

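The gripper is centred over the grey cup: in the side crop the fingers straddle it, and nothing is near them. The wide body stays above 0.12 m. I'll descend, then close gently.

Call:
drive_tool(increments="1 20 0 0 0;0 20 0 0 0;0 20 0 0 0;0 20 0 0 0;0 15 0 0 0;0 13 0 0 0;0 0 0 0 0;0 0 0 0 0")

```text
time: 3.82
position: [0.4906, 0.3559, 0.0532]
tool_rot: [-1.567, 0.119, -0.12]
ft_force: [0.3, -0.6, 0.4]
grip_width: 0.999
```

```bash
python3 - <<'E'
from h import *;from bench import ctrl,get_image
need([.4895,.3566,.052],ctrl.get_state())
ims=[get_image(n)["img"][...,::-1] for n in("top","side")]
cv2.imwrite("pics/a2.png",np.hstack([cv2.resize(ims[0][140:230,80:200],(400,300),interpolation=2),cv2.resize(ims[1][110:185,160:260],(400,300),interpolation=2)]))
E
```

```text
t 3.83 pos [0.4906 0.3559 0.0532] jaw -8.73 tilt [ 0.001  0.001 -1.   ] F [ 0.3 -0.6  0.4] w 86.9
tool shift mm [-1.2  1.2  0.5] q [-0.9   0.37  0.28  1.76 -0.12  1.03 -0.73]
```

View pics/a2.png

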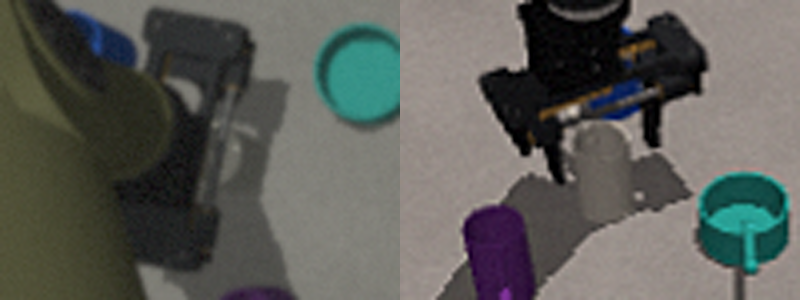

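The fingers are on either side of the cup. Closing.

Call:
drive_tool(increments="0 0 0 0 60;0 0 0 0 80;0 0 0 0 100;0 0 0 0 130;0 0 0 0 255;0 0 0 0 255;0 0 0 0 255", squeeze=15)

```text
time: 4.8
position: [0.4896, 0.3557, 0.0526]
tool_rot: [-1.567, 0.12, -0.119]
ft_force: [-3.7, 0.2, 2.2]
grip_width: 0.626
```

Call:
drive_tool(increments="0 -10 0 0 255;0 -20 0 0 255;0 -25 0 0 255;0 -25 0 0 255;0 -20 0 0 255;0 0 0 0 255;0 0 0 0 255")

```text
time: 5.68
position: [0.49, 0.3552, 0.1524]
tool_rot: [-1.568, 0.12, -0.12]
ft_force: [0.1, 0.2, -1.9]
grip_width: 0.626
```

```bash
python3 - <<'E'
from h import *;from bench import ctrl,get_image
need([.6135,.026,.153],ctrl.get_state())
ims=[get_image(n)["img"][...,::-1] for n in("top","side")]
cv2.imwrite("pics/a3.png",np.hstack([cv2.resize(ims[0][140:230,80:200],(400,300),interpolation=2),cv2.resize(ims[1][80:170,150:270],(400,300),interpolation=2)]))
E
```

```text
t 5.67 pos [0.49   0.3552 0.1524] jaw -8.74 tilt [-0. -0. -1.] F [ 0.1  0.2 -1.9] w 54.5
tool shift mm [ 172.1   -0.6 -306.6] q [-0.92  0.27  0.29  1.67 -0.08  1.21 -0.76]
```

View pics/a3.png

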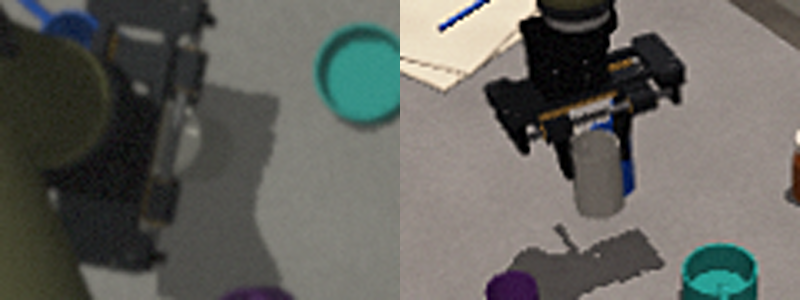

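Holding the cup at 54.5 mm opening, with its underside about 0.1 m up, above everything it will pass. Turning by -95°.

Call:
drive_tool(increments="0 0 0 -9.5 255;0 0 0 -9.5 255;0 0 0 -9.5 255;0 0 0 -9.5 255;0 0 0 -9.5 255;0 0 0 -9.5 255;0 0 0 -9.5 255;0 0 0 -9.5 255;0 0 0 -9.5 255;0 0 0 -9.5 255;0 0 0 0 255")

```text
time: 7.15
position: [0.4898, 0.3552, 0.1516]
tool_rot: [-1.24, -1.158, 1.161]
ft_force: [-0.6, 0.1, -2.0]
grip_width: 0.622
```

```bash
python3 -c "
from h import *;from bench import ctrl
need([.6135,.026,.153],ctrl.get_state())"
```

```text
t 7.15 pos [0.4898 0.3552 0.1516] jaw 86.16 tilt [-0.001 -0.001 -1.   ] F [-0.6  0.1 -2. ] w 54.1
tool shift mm [-320.1   -1.3 -145.5] q [-0.75  0.27  0.09  1.66 -0.03  1.21  0.85]
```

Call:
drive_tool(increments="-15 -1 -7 0 255;-27 0 -12 0 255;-27 0 -12 0 255;-27 0 -12 0 255;-27 0 -12 0 255;-27 0 -12 0 255;-27 0 -12 0 255;-27 0 -12 0 255;-27 0 -12 0 255;-27 0 -12 0 255;-27 0 -12 0 255;-20 0 -10 0 255;-15 0 -8 0 255;0 0 0 0 255;0 0 0 0 255")

```text
time: 9.02
position: [0.6136, 0.0279, 0.1534]
tool_rot: [-1.238, -1.162, 1.161]
ft_force: [0.1, -0.5, -1.9]
grip_width: 0.623
```

```bash
python3 - <<'E'
from h import *;from bench import ctrl,get_image
need([.6135,.026,.153],ctrl.get_state())
D={n:get_image(n) for n in("top","side")}
for n in D: np.savez(f"{n}4.npz",**D[n])
ims=[D[n]["img"][...,::-1] for n in("top","side")]
cv2.imwrite("pics/a4.png",np.hstack([cv2.resize(ims[0][80:200,185:345],(400,300),interpolation=2),cv2.resize(ims[1][110:230,215:375],(400,300),interpolation=2)]))
E
```

```text
t 9.03 pos [0.6136 0.0279 0.1534] jaw 86.31 tilt [-0.001  0.001 -1.   ] F [ 0.1 -0.5 -1.9] w 54.2
tool shift mm [-1.9  0.4  0. ] q [-0.33  0.29  0.3   1.64 -0.09  1.22  1.49]
```

View pics/a4.png

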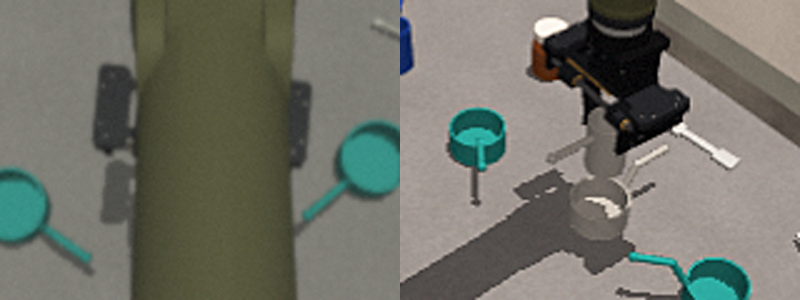

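The cup hangs over the pan, its handle pointing back toward the robot and the pan handle pointing away. I'll check where the held cup's axis is in the side view relative to the pan.

```bash
python3 - <<'E'
from h import *
d=np.load("side4.npz");th=np.linspace(0,2*np.pi,80,endpoint=False)
im=d["img"][...,::-1].copy();x0,y0,w,h=250,130,100,75;S=8
v=cv2.resize(im[y0:y0+h,x0:x0+w],(w*S,h*S),interpolation=cv2.INTER_CUBIC)
def circ(c,r,z,col):
    p=(proj(d,np.c_[c[0]+r*np.cos(th),c[1]+r*np.sin(th),np.full(80,z)])-[x0,y0]+.5)*S
    cv2.polylines(v,[p.round().astype(int)],True,col,1)
circ((.6136,.0279),.027,.1008,(0,0,255))
circ((.6136,.0279),.027,.1808,(0,0,255))
circ((.6135,.026),.042,.042,(255,0,0));circ((.6135,.026),.042,.0,(255,0,0))
for a,r,c,z,col in((176,.088,(.6136,.0279),.1628,(0,0,255)),(-4,.112,(.6135,.026),.07,(255,0,0))):
    q=proj(d,[c[0]+r*np.cos(np.radians(a)),c[1]+r*np.sin(np.radians(a)),z])[0]
    cv2.circle(v,tuple(((q-[x0,y0]+.5)*S).round().astype(int)),4,col,1)
cv2.imwrite("pics/ov4.png",v)
E
```

```text
(no output)
```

View pics/ov4.png

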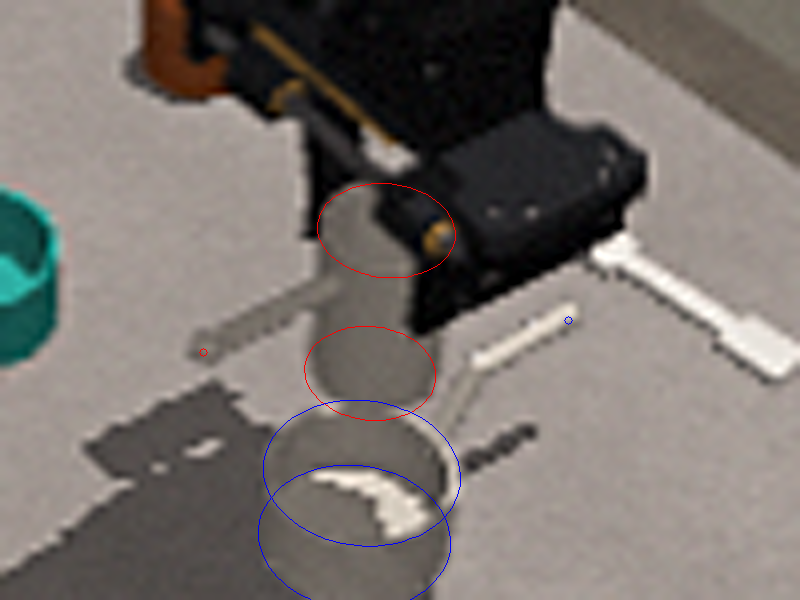

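The predicted outlines of cup and pan match the picture to under a pixel, and both are offset the same way, so relative alignment is about 2 mm against 11 mm of clearance. Lowering: the TCP should reach the floor at about z = 0.0566.

Call:
drive_tool(increments="-1 12 0 0 255;0 15 0 0 255;0 15 0 0 255;0 12 0 0 255;0 12 0 0 255;0 10 0 0 255;0 8 0 0 255;0 5 0 0 255;0 2 0 0 255;0 0 0 0 255;0 0 0 0 255")

```text
time: 10.5
position: [0.6142, 0.0258, 0.063]
tool_rot: [-1.24, -1.162, 1.161]
ft_force: [0.7, 0.2, -1.6]
grip_width: 0.628
```

```bash
python3 - <<'E'
from h import *;from bench import ctrl,get_image
need([.6135,.027,.0566],ctrl.get_state())
im=get_image("side")["img"][...,::-1]
cv2.imwrite("pics/a5.png",cv2.resize(im[130:220,240:360],(800,600),interpolation=2))
E
```

```text
t 10.5 pos [0.6142 0.0258 0.063 ] jaw 86.27 tilt [ 0.001  0.    -1.   ] F [ 0.7  0.2 -1.6] w 54.6
tool shift mm [1.1 6.4 0.8] q [-0.32  0.38  0.29  1.73 -0.12  1.05  1.51]
```

View pics/a5.png

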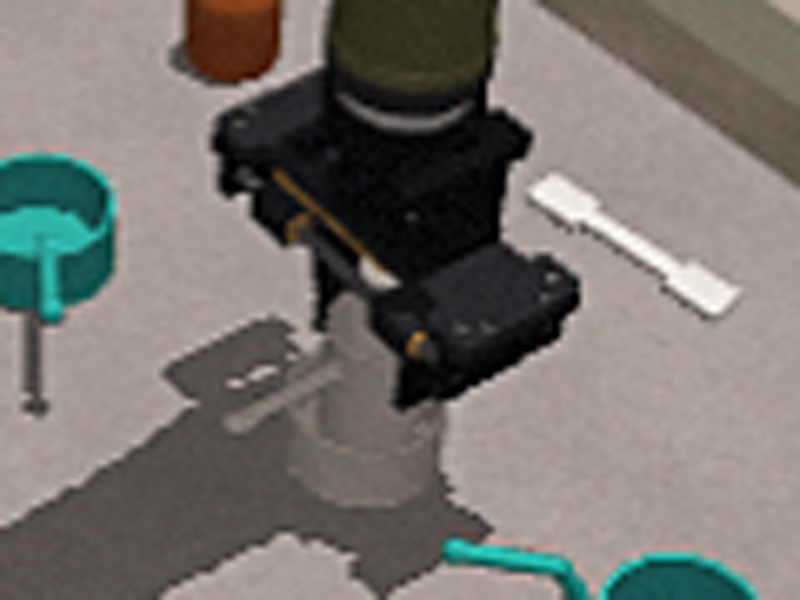

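The cup is inside the pan with no contact; the force is still its weight. The last 6 mm goes down in 1 mm rows, starting with 4.

Call:
drive_tool(increments="0 1 0 0 255;0 1 0 0 255;0 1 0 0 255;0 1 0 0 255;0 0 0 0 255")

```text
time: 11.18
position: [0.6138, 0.0258, 0.0584]
tool_rot: [-1.239, -1.161, 1.161]
ft_force: [1.1, -0.3, -1.7]
grip_width: 0.625
```

Call:
drive_tool(increments="0 1 0 0 255;0 1 0 0 255;0 0 0 0 255")

```text
time: 11.55
position: [0.6141, 0.0258, 0.0567]
tool_rot: [-1.239, -1.161, 1.161]
ft_force: [0.3, 0.3, -1.4]
grip_width: 0.627
```

Still carrying the weight, so I'll go in half-millimetre rows.

Call:
drive_tool(increments="0 0.5 0 0 255;0 0.5 0 0 255;0 0 0 0 255")

```text
time: 11.92
position: [0.6145, 0.0257, 0.0564]
tool_rot: [-1.24, -1.162, 1.16]
ft_force: [-1.0, -1.6, 4.9]
grip_width: 0.628
```

The force went from -1.4 to +4.9 N at z = 0.0564, the expected seated height. Easing off, then opening.

Call:
drive_tool(increments="0 -0.3 0 0 255;0 0 0 0 90;0 0 0 0 70;0 0 0 0 40;0 0 0 0 0;0 0 0 0 0;0 0 0 0 0")

```text
time: 12.8
position: [0.6139, 0.0258, 0.0558]
tool_rot: [-1.239, -1.161, 1.161]
ft_force: [-0.1, -0.6, 0.2]
grip_width: 0.988
```

```bash
python3 - <<'E'
from h import *;from bench import ctrl,get_image
need([.6135,.027,.2],ctrl.get_state())
im=get_image("side")["img"][...,::-1]
cv2.imwrite("pics/a6.png",cv2.resize(im[130:220,240:360],(800,600),interpolation=2))
E
```

```text
t 12.8 pos [0.6139 0.0258 0.0558] jaw 86.27 tilt [ 0.  0. -1.] F [-0.1 -0.6  0.2] w 85.9
tool shift mm [   1.1 -144.2    0.5] q [-0.32  0.38  0.28  1.74 -0.12  1.04  1.51]
```

View pics/a6.png

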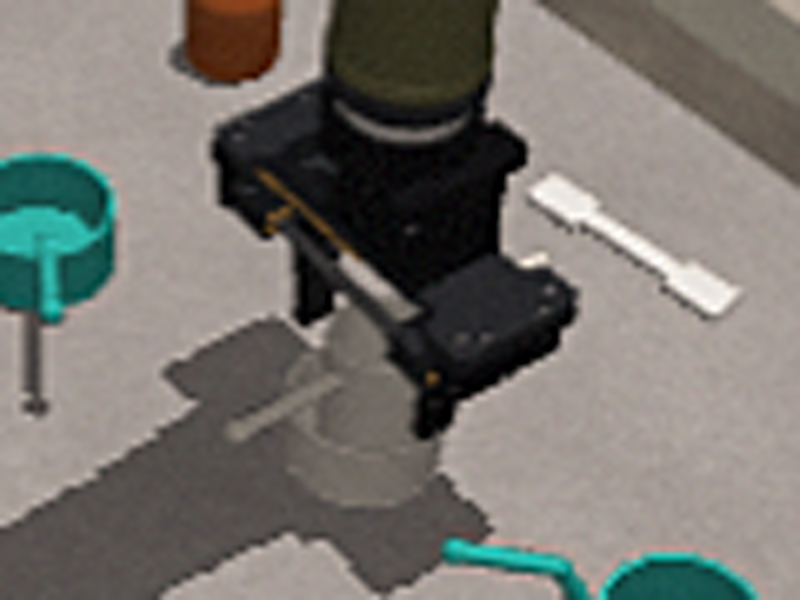

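Released, with the cup standing upright in the pan. Going straight up, then aside to get a clear view.

Call:
drive_tool(increments="0 -8 0 0 0;0 -15 0 0 0;0 -20 0 0 0;0 -25 0 0 0;0 -25 0 0 0;0 -25 0 0 0;0 -20 0 0 0;0 -15 0 0 0;30 0 0 0 0;35 0 0 0 0;35 0 0 0 0;35 0 0 0 0;35 0 0 0 0;35 0 0 0 0;35 0 0 0 0;20 0 0 0 0;0 0 0 0 0;0 0 0 0 0")

```text
time: 15.1
position: [0.6314, 0.283, 0.209]
tool_rot: [-1.242, -1.159, 1.16]
ft_force: [-0.2, -0.8, -0.4]
grip_width: 0.999
```

```bash
python3 - <<'E'
from h import *;from bench import ctrl,get_image
need([.6135,.027,.2],ctrl.get_state())
D={n:get_image(n) for n in("top","side")}
for n in D: np.savez(f"{n}7.npz",**D[n])
ims=[D[n]["img"][...,::-1] for n in("top","side")]
cv2.imwrite("pics/a7.png",np.hstack([cv2.resize(ims[0][90:195,195:335],(400,300),interpolation=2),cv2.resize(ims[1][130:220,240:360],(400,300),interpolation=2)]))
cv2.imwrite("pics/a7s.png",ims[1])
E
```

```text
t 15.1 pos [0.6314 0.283  0.209 ] jaw 86.15 tilt [ 0.    -0.002 -1.   ] F [-0.2 -0.8 -0.4] w 86.9
tool shift mm [-256.6    9.4    0.6] q [-0.6   0.42  0.19  1.36 -0.08  1.37  1.09]
```

View pics/a7.png

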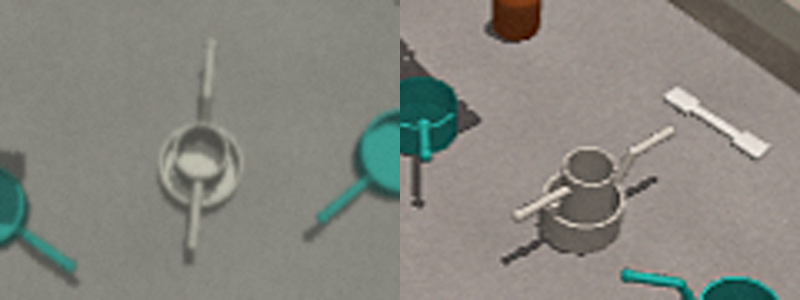

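View pics/a7s.png

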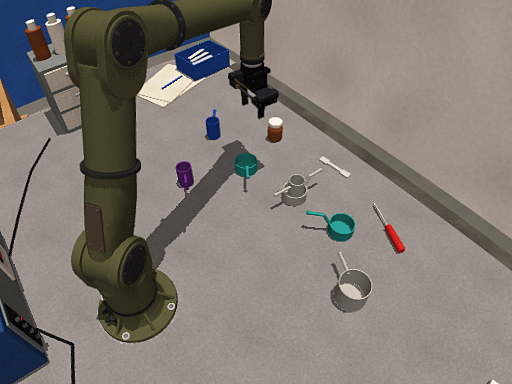

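The crops show the nested cup upright, its handle toward the robot at top (262,176) and the pan handle away with its tip at (268.5,104). A quick numeric check before handing in.

```bash
python3 - <<'E'
from h import *
a=np.load("top0.npz");t=np.load("top7.npz")
ce=onplane(t,[(261.6,175.7)],.066)[0];cr=onplane(t,[(265,142.8)],.084)[0];pe=onplane(t,[(268.2,103.6)],.07)[0]
f=lambda v:np.degrees(np.arctan2(v[1],v[0])).round(1)
print("cup axis",cr.round(4),"handle end",ce.round(4),np.linalg.norm((ce-cr)[:2]).round(4),"ang",f(ce-cr),"pan end",pe.round(4),"pan ang",f(pe-[.6117,.0244,0]))
for n,b in(("top",(222,60,60,125)),("side",(290,160,45,50))):
    # motion of the pan's body/handle and tall cup between first and last picture
    A=cv2.cvtColor(np.load(n+"0.npz")["img"],6+1).astype(np.float32);B=cv2.cvtColor(np.load(n+"7.npz")["img"],7).astype(np.float32)
    for nm,(x,y,w,h) in {"pan handle":{"top":(258,98,22,32),"side":(303,162,24,18)}[n],"tall":{"top":(355,165,75,55),"side":(325,245,55,75)}[n]}.items() if 0 else [("pan handle",{"top":(258,98,22,32),"side":(306,162,20,18)}[n]),("tall",{"top":(355,165,75,55),"side":(325,245,55,75)}[n])]:
        print(n,nm,"shift px",np.round(cv2.phaseCorrelate(A[y:y+h,x:x+w].copy(),B[y:y+h,x:x+w].copy())[0],2))
E
```

```text
cup axis [0.6137 0.025  0.084 ] handle end [0.5256 0.0317 0.066 ] 0.0884 ang 175.6 pan end [0.7279 0.0188 0.07  ] pan ang -2.8
top pan handle shift px [0.03 0.04]
top tall shift px [ 0.49 -0.03]
side pan handle shift px [-0.23 -0.07]
side tall shift px [0.   0.49]
```

```bash
python3 -c "
from bench import workorder;print(workorder.close_job())"
```

```text
the job is handed in; nothing more can be done
None
```

The narrow steel cup is standing upright on the floor of the steel pan, with the two handles on opposite sides and clear of each other. I handed the job in at about 15 s of robot time, with the gripper open and about 25 cm to the side. No verdict was reported.

- **What I did:** I gripped the cup square to its handle, turned it 95°, and lowered it until the force rose to +4.9 N at the expected floor height. I then eased off, opened the gripper, and went straight up and aside.
- **Position and handles:** In the top view the cup's rim centre is at (0.614, 0.025), within about 2 mm of the pan's axis. Its handle points to 175.6° and the pan's to about -3°, within about 2° of exactly opposite.
- **Pan:** The pan's handle shifted by 0.04 px in the top view and 0.23 px in the side view, so the pan did not move measurably.
- **Checks that disagreed:** The tall cup showed a shift of about 0.5 px in each view. I put that down to the measurement, since the arm never came near it. The two cameras also differed by up to 5 mm on the pan's position, more than the roughly 2 mm calibration figure, but well inside the 11 mm of clearance around the cup.

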